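Show the bench camera which reagent goes into which pot

TASK

Record for the bench camera which reagent goes where: point straight down at the cap of the shortest of the three bottles in the low black tray, with the fingertips a couple of centimetres above it, and stay there for two seconds; then point in the same way at the mouth of the pot standing on the stirrer for two seconds; then press the large button of the log box all the way down to save the entry, and let go. Point without touching the bottle or the pot, lift and shift nothing, and leave the small button alone.

Things in the scene. Friction and masses are not known exactly. Their poses are not given: they have to be found in the camera images.
- bottle_small: plain white plastic bottle with a grey screw cap and paper label, standing loose and upright in the black tray, its place among the three bottles varies; the shortest: 52 mm diameter, 80 mm tall to the top of its cap. Origin: centre of its underside, z up
- bottle_small_cap (a point): centre of the top of the shortest bottle's cap
- bottle_medium: plain white plastic bottle with a grey screw cap and paper label, standing loose and upright in the black tray, its place among the three bottles varies; 58 mm diameter, 115 mm tall. Origin: centre of its underside. A bystander
- bottle_tall: plain white plastic bottle with a grey screw cap and paper label, standing loose and upright in the black tray, its place among the three bottles varies; 64 mm diameter, 150 mm tall. Origin: centre of its underside. A bystander
- tray: fixed black open tray, 200 x 300 x 16 mm, floor and walls 4 mm thick, which holds the three bottles in a loose row along its own y. Origin: centre of its underside
- stirrer: fixed grey magnetic stirrer, 200 mm deep (its own x) by 150 mm wide, with a white top plate at 78 mm height; two black knobs on the front (its -x side) stand out 14 mm. Origin: centre of its underside
- pot: open dark-blue round metal pot, 84 mm diameter, 85 mm tall, 4 mm wall, loose on the stirrer's top plate. Origin: centre of its underside, z up
- pot_rim (a point): centre of the mouth of the pot on the stirrer, at rim height (163 mm above the bench)
- pot_spare: an identical dark-blue pot standing loose on the bench itself. Origin: centre of its underside. A bystander
- logbox: fixed white log box, 115 mm (its own x) x 66 mm x 34 mm high, with two black push buttons in grey housings on its top: the large one on its -x half (nearer the robot), the small one on its +x half, 64 mm apart. Origin: centre of its underside
- log_button_top (a point): centre of the top face of the large button (32 mm diameter); moves down with it
- log_button (a joint): large button: 0 at rest, 0.006 m fully down; a spring returns it; fully down takes about 5 N, and it counts as pressed beyond 0.004 m
- clear_button (a joint): small button (16 mm diameter): 0 at rest, 0.004 m fully down, spring returned. Not to be pressed
Things that resemble listed ones, but are neither listed nor needed, are in the scene too. What is shaped like the logbox but yellow is not meant.

How it is judged (in metres and radians):
On the way, in this order (a step that is already met when the one before it is completed fails the run):
1. point down at the cap of the shortest bottle and dwell 1.7 s: grasp point 22 to 80 mm above it, within 25 mm sideways (horizontal distance between the grasp point and bottle_small_cap below 0.025 m and z of the grasp point in the frame of bottle_small_cap between 0.022 and 0.08 m and (angle between the grasp point's own z axis and vertical below 0.85 rad or angle between the grasp point's own z axis and vertical above 2.29 rad)), for 1.7 s.
2. point down at the mouth of the pot on the stirrer and dwell 1.7 s: grasp point 22 to 80 mm above it, within 30 mm sideways (horizontal distance between the grasp point and pot_rim below 0.03 m and z of the grasp point in the frame of pot_rim between 0.022 and 0.08 m and (angle between the grasp point's own z axis and vertical below 0.85 rad or angle between the grasp point's own z axis and vertical above 2.29 rad)), for 1.7 s.
3. press the large button down by more than 4 mm with the fingers (value of joint log_button above 0.004 m and contact force between the fingers and anything else above 0.5 N), for 0.05 s.
At the end, for the whole second after the job is handed in: both buttons are up again (within 1 mm), and the three bottles and both pots stand upright and at rest within 12 mm of where they began (value of joint each of log_button, clear_button below 0.001 m and distance of each of bottle_small, bottle_medium, bottle_tall, pot, pot_spare from where it was at the start of the episode below 0.012 m and angle between each of bottle_small, bottle_medium, bottle_tall, pot, pot_spare's own z axis and vertical below 0.1 rad and linear speed of each of bottle_small, bottle_medium, bottle_tall, pot, pot_spare below 0.02 m/s); the robot touches nothing.
It fails at once if the shortest bottle is touched (contact force between any of the fingers, the arm and bottle_small above 0.3 N).
It fails at once if the pot on the stirrer is touched (contact force between any of the fingers, the arm and pot above 0.3 N).
It fails at once if a bottle or pot is lifted or shifted by more than 12 mm (distance of any of bottle_small, bottle_medium, bottle_tall, pot, pot_spare from where it was at the start of the episode above 0.012 m).
It fails at once if the small button is pressed (value of joint clear_button above 0.002 m).
It also fails if it takes over 56 s, if anything falls off the work surface, if the arm or the gripper's body presses on something with over 40 N, if the wrist force passes 120 N, or if a joint passes its speed limit or range.

ROBOT

A 7-joint arm with a two-finger parallel gripper is mounted at the origin on the work surface. World frame = base frame: x ahead of the robot, y to its left, z up, the work surface at z = 0. Lengths are in m, angles in degrees, forces in N, time in s.
With the tool pointing down it reaches from about 0.425 to 0.875 m from the base axis. Payload 4.7 kg.
Tool frame: the origin (TCP) lies midway between the tips of the shut fingers; the grasp point (between the pads) lies 19 mm behind it; z points along the fingers, x is the direction in which the jaws open and shut, and the axes are right-handed (so a half turn about z gives the same grasp; the last joint's range is limited). The gripper opens to 87 mm and grips with 3 to 60 N. Pads are 19 mm wide; open, the fingers measure 117 mm over their backs; the gripper's body (75 mm by 190 mm) begins 51 mm behind the grasp point.
Start: joints at [0.808, 18.392, -4.016, 83.108, 1.295, 78.541, -3.26], TCP at [0.65, -0, 0.223] pointing down, gripper open.
Joint ranges: [-163.93, 163.93], [-17.29, 119.83], [-79.2, 71.16], [3.27, 140.29], [-89.18, 269.18], [5.43, 117.66], [-154.24, 154.24]. Speed limits (degrees/s): [147.25, 147.25, 180, 180, 180, 180, 180].

INTERFACE

Orientations are given as [roll, pitch, yaw] about the fixed x, y, z axes, in that order (R = Rz(yaw) Ry(pitch) Rx(roll)).
In Python, from cell import telemetry, optics, env gives the robot as it stands.
- The arm moves only by the tool arm_command, never from a script. Its arguments are lists of equal length, an entry for each row: "translation": the shift along the tool's x, y, z in cm, a list of three; "twist": the turn about the tool's z in degrees. In form: {"translation": [[x, y, z], ...], "twist": [twist, ...]}. A call has 1 to 10 rows; each row shifts and turns the pose as measured when the row begins, along the tool's axes as they then stand; what a row does not reach is not made up. A row lasts 1/8 s, in which the tool goes at most 62.5 mm and 10.7 degrees, less where a joint would pass 70% of its speed; a pose out of reach is approached as far as the arm can. A call is refused whole if a number of a shift passes 6.25 or a number of a turn 10.7, either way. A call with a gripper value outside its range is refused whole. "grip" is the opening in per cent of the stroke, from 0 (shut) to 100 (fully open), set as the call begins (left out, the last holds). The fingers move at their own pace and stop on an object; "force" is the grip in N (left out, the last holds). Time passes only in rows, so rows that do not move let the fingers close. It gives the time, the measured TCP pose, the force and the opening at its end, in the units of the state.
- telemetry.get_obs(): the state, without advancing time (a new reading comes with each control period).
- optics.read_camera(name): name is "scene" or "side" or "wrist"; returns a dict with "img" (384x512x3 uint8, blue, green, red), "fx", "fy", "cx", "cy" (pixels), "dist" ([k1, k2, p1, p2, k3] as OpenCV has them; the pictures are not rectified), "extrinsics" (4x4, takes a point from camera to world coordinates); the wrist camera has in their place "hand_eye" (4x4, takes a point from camera to tool coordinates, whose origin is the TCP and whose axes are the tool frame's). Camera axes: x right, y up, looking along -z (the intrinsics and any distortion apply to the point x, -y, -z); pixel columns grow to the right and rows downward; lengths in m; the calibration is good to about 2 mm. A picture is of the moment at which its call begins: read the wrist's pose just before it. There is no depth.
- env.sign_off(): hands the job in, once; it reports no verdict.
The state is a dict: "time_s": time; "qpos": joint angles; "joint_velocities": joint speeds; "effort": joint torques, N m; "tool_pos": TCP position; "tool_rot": TCP orientation; "force": force on the tool from outside, world axes, zero at the start; "wrist_torque": the same for the moment, N m; "grip_width": finger opening in m.
Only numpy, scipy, OpenCV 4.12 (cv2) and the standard library are available. Lean on these libraries where they do the work, as an engineer would, in place of code of your own. Each camera call takes 0.05 s, during which the arm holds its last target. There are 200 camera calls.

## Working session

There is one attempt and no reset: what is moved stays moved. The work goes in short steps, Python scripts to look and compute and a tool call to move; the robot and the scene stay as the last step left them, time stands still between calls to the robot, and variables do not carry over. Pictures are saved under pics/ and viewed, about 8 in all and at most 12, crops included, and the job is handed in when it is done.

Besides the shell and the picture viewer there is one more tool, called after "Emit:" as a command line: name --pt "numbers of a row" for each row, then --argument value for the rest. arm_command: Moves the arm, as the interface text tells. Its arguments: {"type":"object","properties":{"translation":{"type":"array","items":{"type":"array","items":{"type":"number"}}},"twist":{"type":"array","items":{"type":"number"}},"grip":{"type":"number"},"force":{"type":"number"}},"required":["translation","twist"]}

```bash
mkdir -p pics; cat > h.py <<'E'
import numpy as np, cv2
from cell import telemetry, optics, env
def K(c): return np.array([[c["fx"],0,c["cx"]],[0,c["fy"],c["cy"]],[0,0,1.]])
def ray(c,u,v,T=None):
    T=np.array(c["extrinsics"]) if T is None else T
    p=cv2.undistortPoints(np.array([[[u,v]]],float),K(c),np.array(c["dist"],float))[0,0]
    return T[:3,3],T[:3,:3]@np.array([p[0],-p[1],-1.])
def onz(c,u,v,z,T=None):
    o,d=ray(c,u,v,T); return o+d*(z-o[2])/d[2]
def proj(c,P,T=None):
    T=np.array(c["extrinsics"]) if T is None else T
    q=T[:3,:3].T@(np.array(P)-T[:3,3]); q=q*[1,-1,-1]
    return cv2.projectPoints(q.reshape(1,3),np.zeros(3),np.zeros(3),K(c),np.array(c["dist"],float))[0].ravel()
E
python3 - <<'E'
from h import *
s=telemetry.get_obs(); print(s)
for n in("scene","side","wrist"):
    c=optics.read_camera(n); cv2.imwrite(f"pics/{n}0.png",c["img"]); print(n,c["fx"],c["dist"],np.round(c.get("extrinsics",c.get("hand_eye")),3).tolist())
a=[cv2.imread(f"pics/{n}0.png") for n in("scene","side")]
for n,i in zip(("scene","side"),a): cv2.imwrite(f"pics/{n}0b.png",cv2.resize(i,(800,600)))
E
```

```text
{'time_s': 0.0, 'qpos': array([ 0.80739628, 18.43912698, -4.01618748, 83.17452467,  1.29598894,
       78.54215298, -3.25785503]), 'joint_velocities': array([ 0.05849996,  0.00349753, -0.02672704, -0.10875582,  0.05296287,
       -0.07741233, -0.10223636]), 'effort': array([-2.58547143e-04, -4.91284704e+01, -4.03903294e-01, -3.12526345e+01,
       -6.40594075e-02,  4.37659642e-02,  1.61017233e-04]), 'tool_pos': array([ 6.49439887e-01, -4.52610558e-05,  2.21464170e-01]), 'tool_rot': array([1.79993424e+02, 1.10501679e-01, 5.30353469e-03]), 'force': array([-0.54489524,  0.08751322, -0.79293992]), 'wrist_torque': array([0.01753927, 0.0382986 , 0.03044264]), 'grip_width': 0.0871923962075207}
scene 374.28044658821096 [-0.11500351  0.          0.          0.          0.        ] [[0.473, -0.753, 0.458, 0.995], [0.881, 0.403, -0.248, -0.214], [0.002, 0.521, 0.854, 0.978], [0.0, 0.0, 0.0, 1.0]]
side 355.7454144373447 [-0.11128907  0.          0.          0.          0.        ] [[0.976, 0.148, -0.162, 0.424], [-0.219, 0.659, -0.719, -0.651], [-0.0, 0.737, 0.676, 0.753], [0.0, 0.0, 0.0, 1.0]]
wrist 310.28921911825336 [8.00013761e-05 0.00000000e+00 0.00000000e+00 0.00000000e+00
 0.00000000e+00] [[1.0, 0.0, 0.001, 0.001], [0.0, -0.966, -0.26, -0.07], [0.0, 0.26, -0.966, -0.162], [0.0, 0.0, 0.0, 1.0]]
```

View pics/scene0b.png

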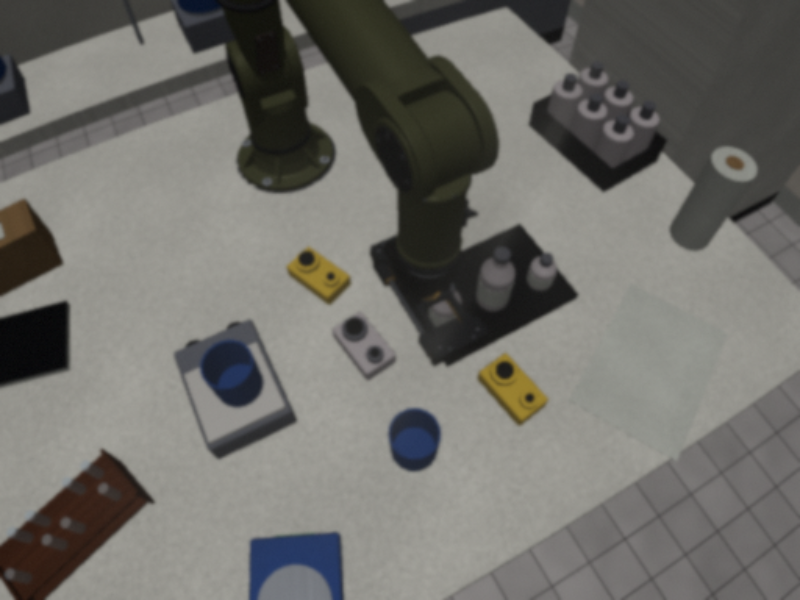

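View pics/side0b.png

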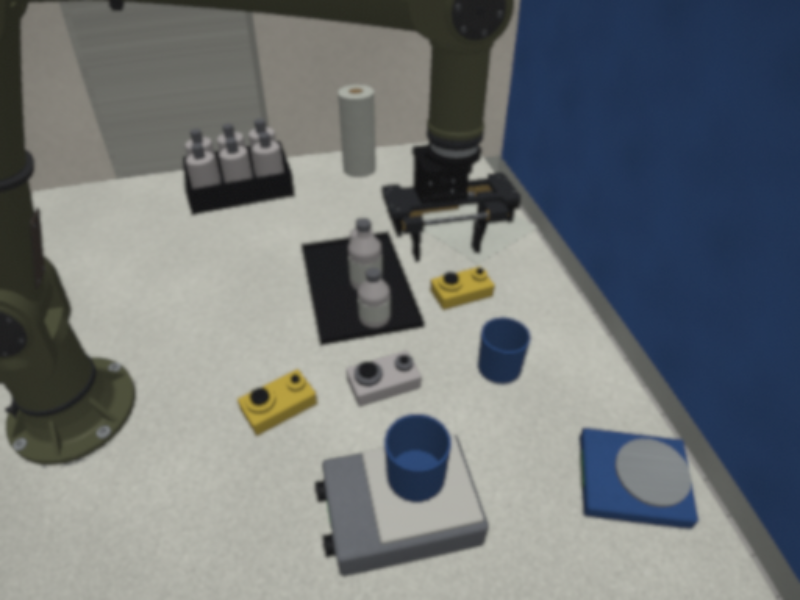

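The scene view shows two bottles, with caps at (502,255) and (546,261), and the arm hides the third. In the side view the caps are at (363,226) and (373,277). The white log box is at (364,345) scene and (384,377) side. The yellow boxes are decoys. The stirrer pot is at (232,372) scene and (418,455) side. The spare pot is on the bench at (414,438) scene. Next I measure heights and check the wrist view.

```bash
python3 - <<'E'
from h import *
c=optics.read_camera("scene"); d=optics.read_camera("side")
f=.64
def show(n,cam,u,v,zs):
    for z in zs: print(n,z,onz(cam,u*f,v*f,z).round(3)[:2])
show("scene right cap",c,546,259,(.084,.119,.154)); show("scene mid cap",c,502,252,(.084,.119,.154))
show("scene right base",c,540,283,(.004,)); show("scene mid base",c,494,300,(.004,))
show("side near cap",d,374,274,(.084,.119,.154)); show("side far cap",d,363,224,(.084,.119,.154)); show("side near base",d,375,320,(.004,)); show("side far base",d,365,285,(.004,))
show("pot scene",c,232,362,(.163,)); show("pot side",d,418,438,(.163,))
show("big btn scene",c,354,326,(.045,)); show("big btn side",d,368,371,(.045,))
show("small btn scene",c,375,352,(.045,)); show("small btn side",d,404,361,(.045,))
show("spare scene",c,414,427,(.085,)); show("spare side",d,504,340,(.085,))
w=cv2.imread("pics/wrist0.png"); cv2.imwrite("pics/w0.png",w)
i=cv2.resize(d["img"][130:280,180:330],(600,600),interpolation=cv2.INTER_CUBIC);cv2.imwrite("pics/sc.png",i)
E
```

```text
scene right cap 0.084 [0.569 0.311]
scene right cap 0.119 [0.586 0.29 ]
scene right cap 0.154 [0.603 0.27 ]
scene mid cap 0.084 [0.517 0.246]
scene mid cap 0.119 [0.535 0.228]
scene mid cap 0.154 [0.554 0.21 ]
scene right base 0.004 [0.573 0.313]
scene mid base 0.004 [0.563 0.211]
side near cap 0.084 [0.558 0.135]
side near cap 0.119 [0.551 0.094]
side near cap 0.154 [0.544 0.053]
side far cap 0.084 [0.566 0.3  ]
side far cap 0.119 [0.559 0.25 ]
side far cap 0.154 [0.551 0.2  ]
side near base 0.004 [0.55  0.095]
side far base 0.004 [0.549 0.199]
pot scene 0.163 [ 0.537 -0.274]
pot side 0.163 [ 0.535 -0.279]
big btn scene 0.045 [ 0.507 -0.06 ]
big btn side 0.045 [ 0.509 -0.061]
small btn scene 0.045 [ 0.572 -0.05 ]
small btn side 0.045 [ 0.572 -0.053]
spare scene 0.085 [ 0.737 -0.062]
spare side 0.085 [ 0.735 -0.079]
```

View pics/w0.png

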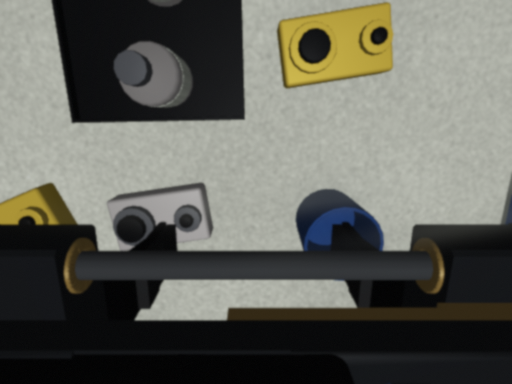

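View pics/sc.png

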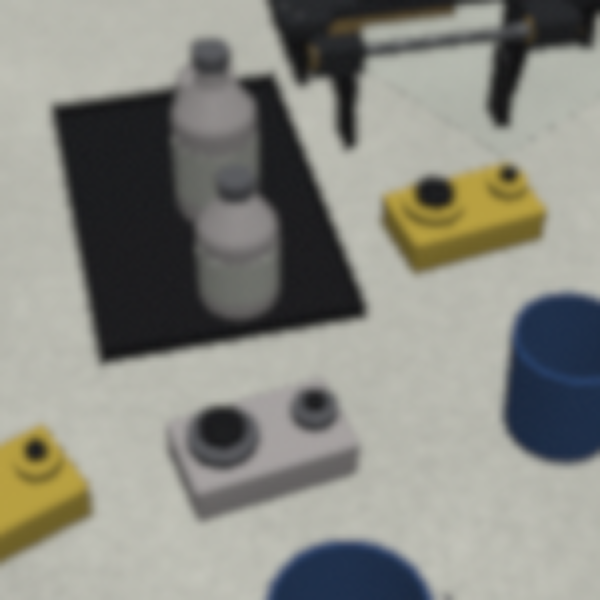

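Candidates for the shortest bottle, in scene pixels:
- Tray right at (546,259): both views fit an 80 mm bottle at about (0.57, 0.31).
- Tray middle at (502,252): the tall one, at (0.552, 0.205).
- Tray third bottle, hidden in scene and at (374,274) in side: medium, at (0.551, 0.095).
- The rack of six at (600,110): decoys.

I choose tray right. I'll move over it at height and check it with the wrist camera.

Emit:
arm_command --pt "-0.5 -2 0" --pt "-1 -4 0" --pt "-1 -4 0" --pt "-1 -4 0" --pt "-1 -4 0" --pt "-1 -4 0" --pt "-1 -4 0" --pt "-1 -3 0" --pt "-0.5 -1.5 0" --pt "0 0 0" --twist '[0,0,0,0,0,0,0,0,0,0]' --grip 0

```text
time_s: 1.5
tool_pos: [0.5581, 0.3281, 0.2222]
tool_rot: [-179.7, 0.3, 0.6]
force: [0.1, 0.3, -0.1]
grip_width: 0.0017
```

```bash
python3 - <<'E'
from h import *
s=telemetry.get_obs(); print(s["tool_pos"],s["tool_rot"])
c=optics.read_camera("wrist")
cv2.imwrite("pics/w1.png",c["img"])
i=optics.read_camera("scene"); cv2.imwrite("pics/s1.png",i["img"])
a=cv2.resize(i["img"],(400,300)); b=cv2.resize(c["img"],(400,300))
cv2.imwrite("pics/c1.png",np.hstack([a,b]))
E
```

```text
[0.55810093 0.32812874 0.22224107] [-179.68567442    0.25110788    0.60983573]
```

View pics/c1.png

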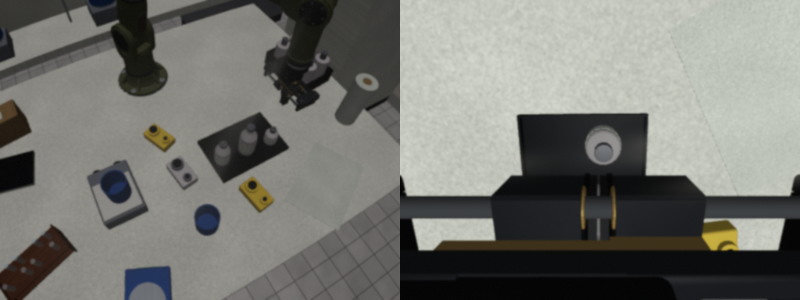

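The three tray bottles are now clear in the scene view: medium on the left, tall in the middle, short on the right. The wrist view shows the cap at about (602,153) in the composite. I'll refine the positions from both cameras.

```bash
python3 - <<'E'
from h import *
from scipy.spatial.transform import Rotation as R
s=telemetry.get_obs(); T=np.eye(4); T[:3,:3]=R.from_euler("xyz",s["tool_rot"],degrees=True).as_matrix(); T[:3,3]=s["tool_pos"]
c=optics.read_camera("wrist"); W=T@np.array(c["hand_eye"]); g=c["img"]
print(onz(c,(602.5-400)*1.28,153*1.28,.084,W))
i=optics.read_camera("scene"); d=optics.read_camera("side")
print("tcp px scene",proj(i,s["tool_pos"])/1.28, "cap px",proj(i,[.569,.311,.084])/1.28)
for (u,v) in((271,130),(250,127),(222,145)):
    print([onz(i,u*1.28,v*1.28,z).round(3)[:2] for z in(.084,.119,.154)])
def ell(cam,name,u,v,z):
    hsv=cv2.cvtColor(cam["img"],cv2.COLOR_BGR2HSV); m=cv2.inRange(hsv,(100,110,20),(130,255,255))
    n,l,st,ce=cv2.connectedComponentsWithStats(m); k=l[int(v*.64),int(u*.64)]; print(name,st[k],ce[k].round(1))
ell(i,"scene pot",232,355,0);ell(d,"side pot",418,470,0)
cr=lambda im,x,y,w:cv2.resize(im[y:y+w*3//4,x:x+w],(400,300),interpolation=cv2.INTER_CUBIC)
cv2.imwrite("pics/c2.png",np.vstack([np.hstack([cr(i["img"],250,125,128),cr(g,200,130,128)]),np.hstack([cr(i["img"],100,190,160),cr(d["img"],200,200,160)])]))
E
```

```text
[0.56547924 0.31355103 0.084     ]
tcp px scene [282.96777918 102.40616941] cap px [272.98462366 129.46703173]
[array([0.567, 0.303]), array([0.584, 0.283]), array([0.601, 0.262])]
[array([0.519, 0.24 ]), array([0.537, 0.223]), array([0.556, 0.205])]
[array([0.538, 0.108]), array([0.556, 0.095]), array([0.574, 0.083])]
scene pot [     0      0    512    384 193927] [256.4 190.2]
side pot [ 247  266   41   54 1744] [266.6 291.8]
```

View pics/c2.png

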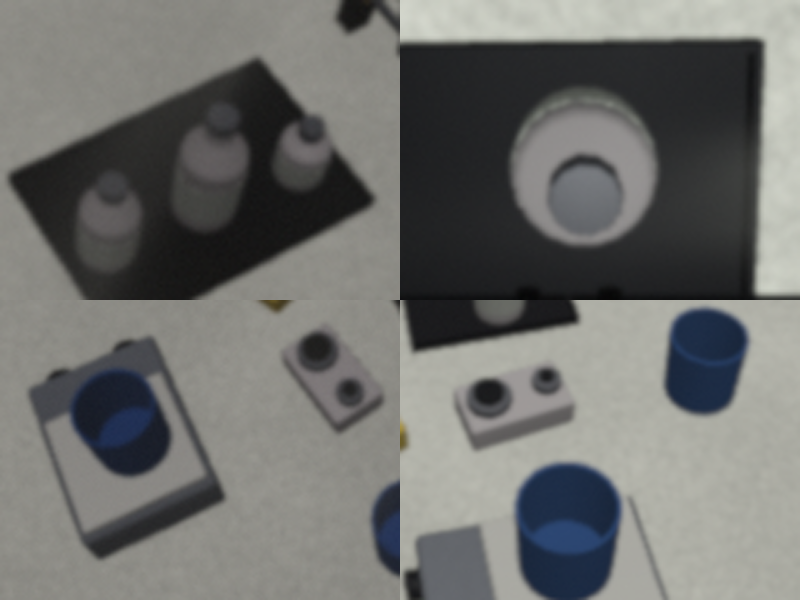

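The wrist view confirms a single cap in the right tray end at (0.566, 0.313), and scene agrees within 5 mm. I'll centre over it and descend to TCP z of about 0.111.

Emit:
arm_command --pt "0.5 0.9 0" --pt "0.4 0.8 0" --pt "0 0 2" --pt "0 0 2" --pt "0 0 2" --pt "0 0 2" --pt "0 0 1.5" --pt "0 0 1" --pt "0 0 0.3" --pt "0 0 0" --twist '[0,0,0,0,0,0,0,0,0,0]'

```text
time_s: 3.0
tool_pos: [0.5698, 0.301, 0.1039]
tool_rot: [-179.9, 0.4, -0.1]
force: [0.3, -0.3, -0.8]
grip_width: 0.0005
```

```bash
python3 - <<'E'
from h import *
i=optics.read_camera("scene"); d=optics.read_camera("side")
for z in(.155,.163,.171): print(z,onz(i,145.2,233.2,z)[:2],onz(d,267.2,286,z)[:2])
for z in(.038,.045,.052): print(z,onz(i,226.8,208.8,z)[:2],onz(d,235.6,236,z)[:2])
print(telemetry.get_obs()["tool_pos"])
E
```

```text
0.155 [ 0.5328988  -0.28290246] [ 0.53281749 -0.28665018]
0.163 [ 0.53739755 -0.28223239] [ 0.53136663 -0.29152191]
0.171 [ 0.54189631 -0.28156233] [ 0.52991577 -0.29639365]
0.038 [ 0.50453626 -0.05885631] [ 0.51048673 -0.0504662 ]
0.045 [ 0.50819381 -0.0600121 ] [ 0.50964346 -0.0563432 ]
0.052 [ 0.51185137 -0.06116789] [ 0.50880018 -0.0622202 ]
[0.57008587 0.30114977 0.10445398]
```

Emit:
arm_command --pt "-0.3 -0.8 -0.4" --pt "0 0 0" --pt "0 0 0" --pt "0 0 0" --pt "0 0 0" --pt "0 0 0" --pt "0 0 0" --pt "0 0 0" --pt "0 0 0" --pt "0 0 0" --twist '[0,0,0,0,0,0,0,0,0,0]'

```text
time_s: 4.35
tool_pos: [0.5678, 0.3102, 0.1104]
tool_rot: [-179.8, 0.2, -0.1]
force: [0.3, -0.1, 0.0]
grip_width: 0.0002
```

Emit:
arm_command --pt "0 0 0" --pt "0 0 0" --pt "0 0 0" --pt "0 0 0" --pt "0 0 0" --pt "0 0 0" --pt "0 0 0" --pt "0 0 0" --pt "0 0 0" --pt "0 0 0" --twist '[0,0,0,0,0,0,0,0,0,0]'

```text
time_s: 5.6
tool_pos: [0.5678, 0.3103, 0.1105]
tool_rot: [-179.8, 0.2, -0.1]
force: [0.9, 0.1, 0.3]
grip_width: 0.0008
```

```bash
python3 - <<'E'
from h import *
s=telemetry.get_obs(); print(s["time_s"],s["tool_pos"])
i=optics.read_camera("scene"); d=optics.read_camera("side"); w=optics.read_camera("wrist")
cr=lambda im,x,y,w:cv2.resize(im[y:y+w*3//4,x:x+w],(400,300),interpolation=cv2.INTER_CUBIC)
cv2.imwrite("pics/c3.png",np.vstack([np.hstack([cr(i["img"],290,90,128),cr(w["img"],190,150,160)]),np.hstack([cr(d["img"],160,100,160),i["img"][:300,:400]])]))
E
```

```text
5.6 [0.56778487 0.31025164 0.11045987]
```

View pics/c3.png

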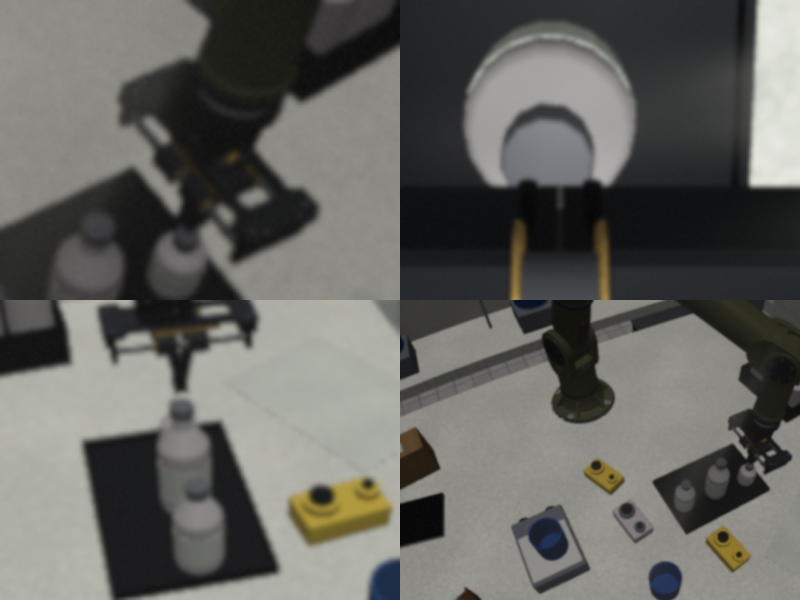

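The closed fingertips hang just above the short bottle's cap, with crop pixels near (185,225). The bottles are undisturbed, and the dwell was about 2.4 s. Now I lift and cross to the pot.

Emit:
arm_command --pt "0 0 -2" --pt "0 0 -3" --pt "0 0 -3" --pt "0 0 -3" --pt "0 0 -2" --pt "0 2 0" --pt "0 4 0" --pt "-0.3 5 0" --pt "-0.3 5 0" --pt "-0.3 5 0" --twist '[0,0,0,0,0,0,0,0,0,0]'

```text
time_s: 7.0
tool_pos: [0.5575, 0.093, 0.2497]
tool_rot: [-179.7, 0.0, 0.2]
force: [0.4, -0.5, 0.2]
grip_width: 0.0008
```

Emit:
arm_command --pt "-0.3 5 0" --pt "-0.3 5 0" --pt "-0.3 5 0" --pt "-0.3 5 0" --pt "-0.3 4 0" --pt "0 3 0" --pt "0 2 0" --pt "0 1 0" --pt "0 0 0" --pt "0 0 0" --twist '[0,0,0,0,0,0,0,0,0,0]'

```text
time_s: 8.25
tool_pos: [0.5268, -0.234, 0.2448]
tool_rot: [-179.8, 0.5, -1.1]
force: [-0.1, 0.3, 0.7]
grip_width: 0.0005
```

Emit:
arm_command --pt "0.3 1.2 0" --pt "0.3 1.3 0" --pt "0.2 1.3 0" --pt "0 0.5 0" --pt "0 0 0" --pt "0 0 0" --twist '[0,0,0,0,0,0]'

```text
time_s: 9.0
tool_pos: [0.5353, -0.2785, 0.2443]
tool_rot: [-179.8, 0.5, -1.0]
force: [-0.2, 0.4, -0.2]
grip_width: 0.0004
```

```bash
python3 - <<'E'
from h import *
from scipy.spatial.transform import Rotation as R
s=telemetry.get_obs(); T=np.eye(4); T[:3,:3]=R.from_euler("xyz",s["tool_rot"],degrees=True).as_matrix(); T[:3,3]=s["tool_pos"]
c=optics.read_camera("wrist"); W=T@np.array(c["hand_eye"]); print(s["tool_pos"])
print("expected rim centre px",proj(c,[.535,-.281,.163],W), "tcp",proj(c,s["tool_pos"],W))
d=optics.read_camera("side")
cr=lambda im,x,y,w:cv2.resize(im[y:y+w*3//4,x:x+w],(400,300),interpolation=cv2.INTER_CUBIC)
cv2.imwrite("pics/c4.png",np.hstack([cv2.resize(c["img"],(400,300)),cr(d["img"],190,180,160)]))
E
```

```text
[ 0.5353048  -0.27850255  0.24432237]
expected rim centre px [253.04247281 202.73878657] tcp [252.03154138 239.57106837]
```

View pics/c4.png

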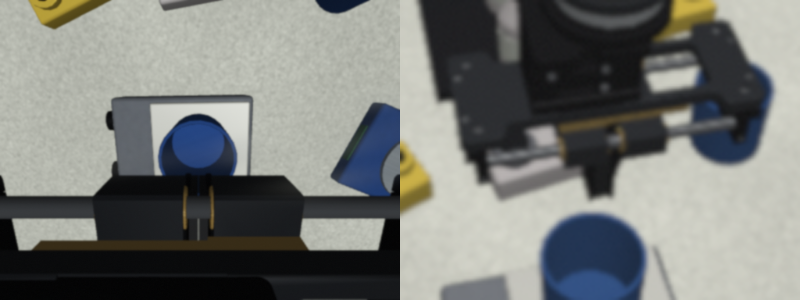

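In the wrist view the rim is centred at about (198,158) in the composite, which is pixel (253,202) and exactly where expected. I descend and dwell.

Emit:
arm_command --pt "0 0 1" --pt "0 0.2 1.5" --pt "0 0 1.5" --pt "0 0 0.8" --pt "0 0 0.4" --pt "0 0 0" --pt "0 0 0" --pt "0 0 0" --pt "0 0 0" --pt "0 0 0" --twist '[0,0,0,0,0,0,0,0,0,0]'

```text
time_s: 10.35
tool_pos: [0.535, -0.2794, 0.1889]
tool_rot: [-179.8, 0.4, -0.9]
force: [0.4, -0.0, -0.9]
grip_width: 0.0002
```

Emit:
arm_command --pt "0 0 0" --pt "0 0 0" --pt "0 0 0" --pt "0 0 0" --pt "0 0 0" --pt "0 0 0" --pt "0 0 0" --pt "0 0 0" --pt "0 0 0" --pt "0 0 0" --twist '[0,0,0,0,0,0,0,0,0,0]'

```text
time_s: 11.6
tool_pos: [0.535, -0.2795, 0.1889]
tool_rot: [-179.8, 0.4, -0.9]
force: [0.1, -0.1, -0.2]
grip_width: 0.0005
```

Emit:
arm_command --pt "0 0 0" --pt "0 0 0" --pt "0 0 0" --pt "0 0 0" --pt "0 0 0" --pt "0 0 0" --twist '[0,0,0,0,0,0]'

```text
time_s: 12.35
tool_pos: [0.535, -0.2794, 0.1889]
tool_rot: [-179.8, 0.4, -0.9]
force: [0.2, 0.0, -0.4]
grip_width: 0.0006
```

I held at the rim about 2.6 s. Next I lift and go over the large button at (0.508, -0.060).

Emit:
arm_command --pt "0 0 -1.5" --pt "0 0 -2" --pt "0 0 -1" --pt "0 -1.5 0" --pt "-0.4 -3 0" --pt "-0.5 -4 0" --pt "-0.5 -4 0" --pt "-0.5 -3 0" --pt "-0.3 -2 0" --pt "0 -1 0" --twist '[0,0,0,0,0,0,0,0,0,0]'

```text
time_s: 13.6
tool_pos: [0.5137, -0.082, 0.2359]
tool_rot: [-179.7, 0.6, -0.7]
force: [-0.4, -0.5, 0.4]
grip_width: 0.0005
```

Emit:
arm_command --pt "0 0 0" --pt "0 0 0" --twist '[0,0]'

```text
time_s: 13.85
tool_pos: [0.5136, -0.0818, 0.2355]
tool_rot: [-179.7, 0.6, -0.6]
force: [0.2, -0.4, 0.1]
grip_width: 0.0006
```

Centre (dx −0.5, dy +2.2 cm) and descend to about z 0.10, then look.

Emit:
arm_command --pt "-0.2 -0.8 0" --pt "-0.2 -0.8 0" --pt "0 -0.5 1" --pt "0 0 2.5" --pt "0 0 3" --pt "0 0 3" --pt "0 0 2" --pt "0 0 1" --pt "0 0 0" --pt "0 0 0" --twist '[0,0,0,0,0,0,0,0,0,0]'

```text
time_s: 15.1
tool_pos: [0.5078, -0.059, 0.1045]
tool_rot: [-179.7, 0.6, -0.8]
force: [0.2, 0.3, 0.9]
grip_width: 0.0006
```

```bash
python3 - <<'E'
from h import *
from scipy.spatial.transform import Rotation as R
s=telemetry.get_obs(); T=np.eye(4); T[:3,:3]=R.from_euler("xyz",s["tool_rot"],degrees=True).as_matrix(); T[:3,3]=s["tool_pos"]
c=optics.read_camera("wrist"); W=T@np.array(c["hand_eye"]); print(s["tool_pos"])
print("expected btn px",proj(c,[.509,-.060,.048],W),"small",proj(c,[.572,-.052,.045],W))
d=optics.read_camera("side");i=optics.read_camera("scene")
cr=lambda im,x,y,w:cv2.resize(im[y:y+w*3//4,x:x+w],(400,300),interpolation=cv2.INTER_CUBIC)
cv2.imwrite("pics/c5.png",np.vstack([np.hstack([cv2.resize(c["img"],(400,300)),cr(d["img"],190,180,120)]),np.hstack([cr(i["img"],180,140,120),cr(i["img"],60,60,360)])]))
E
```

```text
[ 0.50776424 -0.05895796  0.10446115]
expected btn px [254.95546804 210.48898871] small [340.00003926 198.12557549]
```

View pics/c5.png

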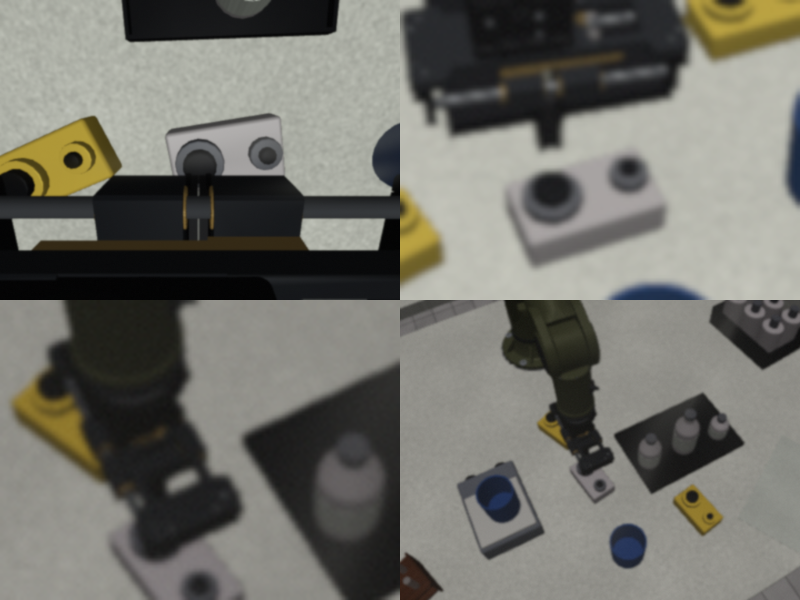

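The fingers are right over the large button: measured (256,209), expected (255,210). The small button is well clear at (340,198). I go down, slowing near contact.

Emit:
arm_command --pt "0 0 1" --pt "0 0 1" --pt "0 0 1" --pt "0 0 0.5" --pt "0 0 0" --pt "0 0 0" --twist '[0,0,0,0,0,0]'

```text
time_s: 16.0
tool_pos: [0.5076, -0.0589, 0.0673]
tool_rot: [-179.7, 0.6, -0.8]
force: [1.3, -0.2, 0.3]
grip_width: 0.0006
```

Emit:
arm_command --pt "0 0 0.4" --pt "0 0 0.4" --pt "0 0 0" --pt "0 0 0" --twist '[0,0,0,0]'

```text
time_s: 16.5
tool_pos: [0.508, -0.0588, 0.0594]
tool_rot: [-179.7, 0.5, -0.8]
force: [1.0, 0.6, -0.1]
grip_width: 0.0006
```

Emit:
arm_command --pt "0 0 0.4" --pt "0 0 0.3" --pt "0 0 0" --twist '[0,0,0]'

```text
time_s: 16.88
tool_pos: [0.5084, -0.0589, 0.0528]
tool_rot: [-179.7, 0.5, -0.8]
force: [-1.4, 0.3, 3.6]
grip_width: 0.0003
```

Emit:
arm_command --pt "0 0 0.2" --pt "0 0 0.1" --pt "0 0 0" --twist '[0,0,0]'

```text
time_s: 17.25
tool_pos: [0.5085, -0.0589, 0.0506]
tool_rot: [-179.7, 0.5, -0.8]
force: [-0.2, -0.2, 5.0]
grip_width: 0.0005
```

Emit:
arm_command --pt "0 0 0.2" --pt "0 0 0.1" --pt "0 0 0" --twist '[0,0,0]'

```text
time_s: 17.62
tool_pos: [0.5085, -0.0589, 0.0508]
tool_rot: [-179.7, 0.5, -0.8]
force: [-1.0, 0.5, 4.9]
grip_width: 0.0005
```

The force is about 5 N. I push a bit more to be sure the button reaches its stop.

Emit:
arm_command --pt "0 0 0.3" --pt "0 0 0.4" --pt "0 0 0.4" --pt "0 0 0.4" --twist '[0,0,0,0]'

```text
time_s: 18.12
tool_pos: [0.5088, -0.0589, 0.0499]
tool_rot: [-179.7, 0.6, -0.8]
force: [-11.9, 0.8, 31.5]
grip_width: 0.0005
```

Hard stop: 31 N with no further travel, at z ≈ 0.050. The button is fully down, so I let go and lift.

Emit:
arm_command --pt "0 0 -0.5" --pt "0 0 -1" --pt "0 0 -2" --pt "0 0 -2.5" --pt "0 0 -2.5" --pt "0 0 -2" --pt "0 0 -1" --pt "0 0 0" --pt "0 0 0" --pt "0 0 0" --twist '[0,0,0,0,0,0,0,0,0,0]'

```text
time_s: 19.38
tool_pos: [0.5084, -0.0594, 0.1651]
tool_rot: [-179.6, 0.9, -0.8]
force: [-0.6, -0.8, -0.1]
grip_width: 0.0007
```

```bash
python3 - <<'E'
from h import *
d=optics.read_camera("side");i=optics.read_camera("scene")
cr=lambda im,x,y,w:cv2.resize(im[y:y+w*3//4,x:x+w],(400,300),interpolation=cv2.INTER_CUBIC)
cv2.imwrite("pics/c6.png",np.hstack([cr(d["img"],170,110,220),cr(i["img"],60,60,360)]))
s=telemetry.get_obs();print(s["tool_pos"],s["force"],s["time_s"])
# bottles/pots moved? compare with first scene picture
a=cv2.imread("pics/scene0.png");o=cv2.imread("pics/s1.png")
for n,(x,y,w,h) in dict(pot=(110,205,65,70),spare=(240,255,50,50),tall_small=(300,150,65,60),medium=(270,175,35,40)).items():
    print(n,cv2.absdiff(i["img"],o)[y:y+h,x:x+w].mean().round(2))
E
```

```text
[ 0.50837489 -0.05942001  0.16514207] [-0.88789437 -1.30774226  0.72575785] 19.475
pot 4.55
spare 4.69
tall_small 3.28
medium 1.72
```

View pics/c6.png

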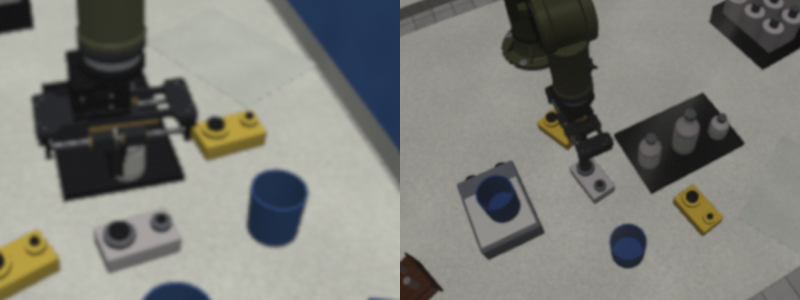

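Everything stands in its original place and the arm is clear of all contact.

```bash
python3 -c "
from cell import env
print(env.sign_off())"
```

```text
the job is handed in; nothing more can be done
None
```

I carried out all three steps in order and handed the job in at about 19.5 s of robot time; sign-off gives no verdict.

- **Shortest bottle:** I pointed down at its cap at the +y end of the tray, around (0.567, 0.311), for about 2.4 s. The fingertips were about 26 mm above the cap and about 3 mm off centre sideways.
- **Pot on the stirrer:** I pointed down at its mouth, around (0.535, −0.28), for about 2.6 s with the fingertips about 26 mm above the rim.
- **Log button:** I pressed the large button of the white box to its hard stop. The force was about 5 N during travel, then about 31 N at the stop. I then released it and lifted about 11 cm clear.

**Last checks:**
- The final pictures show both buttons looking up and all bottles and pots standing in place. The wrist force is back to near zero.
- I compared the final scene picture with one from just after the first move. It showed small brightness differences (1.7 to 4.7 grey levels), largest at the two pots. I took these for noise and lighting, and did not measure the object positions again.
- The two camera views disagreed on the pot centre by up to about 9 mm. The wrist camera matched the average I used.
- An earlier attempt to find the scene-view pot by colour mask failed, so I measured its rim by eye from the picture.

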